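Clamp a square tube in the tacking fixture

TASK

Take the longer of the two loose square tubes and lower it, without dropping it, into the channel of the blue tacking fixture, then slide it along and press it firmly for a moment, but not hard, against the square pad of the end stop. Then tip the standing sprung flap over past its snap point so that it springs down by itself and clamps the tube; do not force the flap or shove it down, and leave the other things on the bench where they are.

Things in the scene. Friction and masses are not known exactly. Their poses are not given: they have to be found in the camera images.
- fixture: Blue fixture bolted to the bench; origin on the bench under the channel's middle line. The channel runs along its y from -100 to +72 mm: floor 12 mm above the bench, 36 mm clear between two side rails (6 mm thick, tops 18 mm above the bench). End stop at the +y end, flap on the +x side. Base plate 8 mm thick, x -43 to +67, y -115 to +135 mm.
- stop: Fixed block 44 x 24 x 46 mm at the fixture's +y end; origin under its channel-side face, at fixture (0, 106, 8) mm. A rigid screw holds a 30 mm square steel pad facing -y, centre 27 mm above the bench. Its face is set anywhere 14 to 38 mm from the block (fixture y 68 to 92), not measured: feel for it. Press the tube on it with 3 to 16 N (for 0.2 s); more upsets the setting.
- flap (a joint): Sprung flap's angle (rad): 0 = open on its rear stop, leaning 50 deg back from upright towards fixture +x; grows as it tips to -x; 0.87 upright; 1.01 snap point (spring pushes back before, onwards after); 2.44 level on a tube in the channel; 2.52 stop with no tube. Needs 0.3 Nm (4 N square to its free edge) at 0, falling to none at the snap point; snaps over in 0.3 s, clamps with 8 N. Over 20 N bends it.
- flap_edge (a point): Middle of the flap's free edge; when open at fixture (92, 52, 93) mm. The flap is a steel plate 6 mm thick, 36 mm wide (fixture y 34 to 70), reaching 70 mm from its hinge line, which is parallel to the channel at fixture x = 38, z = 48 mm. Bench clear behind it. Push its edge from behind square to the plate, rising along its arc; a level push jams.
- tube_mid (a point): Centre of the loose dark-steel square tube to be clamped: 30 x 30 mm section, 3 mm wall, 140 mm long along its y axis, open ends, about 0.26 kg. Lies on the bench, centre 15 mm up (27 mm up when in the channel). Either end may face the stop.
- offcut: Bystander: shorter piece of the same square tube, 30 x 30 x 60 mm, lying.
- collet: Bystander: brass collet body standing upright, 38 mm diameter, 60 mm tall.
- nozzle: Bystander: copper nozzle standing, 34 mm diameter, 42 mm tall.
- block: Bystander: steel block 60 x 90 x 40 mm.
- wirebrush: Bystander: brush with a yellow handle, lying.
- tin: Bystander: flat round tin, 90 mm diameter, 16 mm tall.
- flask: Bystander: white bottle with a red cap, 64 mm diameter, 140 mm tall.
Things that resemble listed ones, but are neither listed nor needed, are in the scene too. Of the things like the part that bears tube_mid, leave any that is brown, green or turquoise; of the rest the smaller one is meant.

How it is judged:
By the outcome, as a careful person would: the job done as asked, in the order asked, and still so for the second after the job is handed in, with the robot touching nothing.
It also fails if it takes over 64 s, if anything falls off the work surface, if the arm or the gripper's body presses on something with over 40 N, if the wrist force passes 120 N, or if a joint passes its speed limit or range.

ROBOT

A 6-joint arm with a two-finger parallel gripper is mounted at the origin on the work surface. World frame = base frame: x ahead of the robot, y to its left, z up, the work surface at z = 0. Lengths are in mm, angles in rad, forces in N, time in s.
With the tool pointing down it reaches from about 300 to 1000 mm from the base axis. Payload 5.1 kg.
Tool frame: the origin (TCP) lies at the very end of the fingers, on their centre line; the grasp point (between the pads) lies 19 mm behind it; z points along the fingers, y is the line along which they close (so a half turn about z gives the same grasp; the last joint's range is limited). The gripper opens to 95 mm and grips with 3 to 60 N. Pads are 20 mm wide; open, the fingers measure 119 mm over their backs; the gripper's body (75 mm by 180 mm) begins 59 mm behind the grasp point.
Start: joints at [1.097, 0.124, 1.65, -0, 1.367, -0.083], TCP at [247.623, 600.972, 214.656] pointing down, gripper open.
Joint ranges: [-2.61, 2.61], [-1.02, 2.33], [0.03, 2.71], [-1.35, 4.49], [0.32, 2.68], [-2.91, 2.91]. Speed limits (rad/s): [2.57, 2.57, 3.14, 3.14, 3.14, 3.14].

INTERFACE

Orientations are given as a rotation vector (axis times angle).
In Python, from workcell import manip gives the robot as it stands.
- The arm moves only by the tool arm_command, never from a script. Its argument "targets" is a list of rows, each a list of 4 numbers: the shift along the tool's x, y, z in units of 300 mm (1.0 is 300 mm), then the turn about the tool's z in units of 180 degrees (1.0 is 180 degrees). A call has 1 to 12 rows; each row is the pose to reach, as a shift and turn from the pose commanded when the call began, along the tool's axes at that moment, turning the shorter way round; what a row does not reach only later rows make up. A row lasts 1/10 s, in which the tool goes at most 50 mm and 8.59 degrees, less where a joint would pass 70% of its speed; a pose out of reach is approached as far as the arm can. A call with a number of a shift or a turn outside -1 to 1 is refused whole. A call with a gripper value outside its range is refused whole. "jaw" is the opening, from -1 (shut) to 1 (fully open), so that 0 is half open, set as the call begins (left out, the last holds). The fingers move at their own pace and stop on an object; "force" is the grip in N (left out, the last holds). Time passes only in rows, so rows that repeat a pose let the fingers close. It gives the time, the measured TCP pose, the force, the opening and the grip force at its end, in the units of the state.
- manip.read_state(): the state, without advancing time (a new reading comes with each control period).
- manip.read_camera(name): name is "side" or "top" or "wrist"; returns the picture (420x560x3 uint8, red, green, blue); there is no depth.
- manip.camera_info(name): a dict with "camera_matrix" (3x3 intrinsics, pixels), "rvec" (rotation vector, rad) and "tvec" (3), from world to camera coordinates, as OpenCV has them. Camera axes: x right, y down, z forward; pixel columns grow to the right and rows downward; lengths in mm; the calibration is good to about 2 mm. The wrist camera is an equidistant fisheye: a pixel r from the principal point sees the ray r / f radians off the axis. A picture is of the moment at which its call begins: read the wrist's pose just before it. camera_info takes no time and is no camera call; for the wrist camera it gives the pose at the moment of the call.
- manip.finish_job(): hands the job in; it is judged then, once.
The state is a dict: "clock": time; "joint_positions": joint angles; "qvel": joint speeds; "tau": joint torques, N m; "tool_pos": TCP position; "tcp_rot": TCP orientation; "ft_force": force on the tool from outside, world axes, zero at the start; "ft_torque": the same for the moment, N m; "finger_gap": opening from 0.0 (shut) to 1.0 (fully open); "grip_force": force on a finger pad.
Only numpy, scipy, OpenCV 4.12 (cv2) and the standard library are available. Lean on these libraries where they do the work, as an engineer would, in place of code of your own. Each camera call takes 0.05 s, during which the arm holds its last target. There are 200 camera calls.

## Working session

There is one attempt and no reset: what is moved stays moved. The work goes in short steps, Python scripts to look and compute and a tool call to move; the robot and the scene stay as the last step left them, time stands still between calls to the robot, and variables do not carry over. Pictures are saved under pics/ and viewed, at most 10 in all, crops included, and the job is handed in when it is done.

Besides the shell and the picture viewer there is one more tool, called after "Call:" by a JSON object that holds its "op" and its "data", one argument or row to a line. arm_command: Moves the arm, as the interface text tells. Its arguments: {"type":"object","properties":{"targets":{"type":"array"},"jaw":{"type":"number"},"force":{"type":"number"}},"required":["targets"]}

```bash
mkdir -p pics; ls; cat > h.py <<'E'
from workcell import manip
import numpy as np, cv2
def ray(name,uv,info=None):
    i=info or manip.camera_info(name)
    K=np.array(i["camera_matrix"]);R=cv2.Rodrigues(np.array(i["rvec"],float))[0];t=np.array(i["tvec"],float).ravel()
    uv=np.array(uv,float).reshape(-1,2)
    x=(uv[:,0]-K[0,2])/K[0,0];y=(uv[:,1]-K[1,2])/K[1,1]
    if name=="wrist":
        r=np.hypot(x,y)+1e-9
        d=np.c_[np.sin(r)*x/r,np.sin(r)*y/r,np.cos(r)]
    else: d=np.c_[x,y,np.ones_like(x)]
    return -R.T@t, d@R
def onz(name,uv,z,info=None):
    c,d=ray(name,uv,info); s=(z-c[2])/d[:,2]
    return c+d*s[:,None]
def snap(name,f):
    info=manip.camera_info(name); im=manip.read_camera(name)[:,:,::-1].copy()
    cv2.imwrite(f,im); return im,info
E
python3 - <<'E'
from h import *
a,i=snap("top","pics/top.png"); b,j=snap("side","pics/side.png")
for n in("top","side"):
    print(n,ray(n,[280,210]))
print(manip.read_state())
cv2.imwrite("pics/both.png",cv2.resize(np.vstack([a]),(800,600)))
E
```

```text
pics
top (array([ 286.39573433,   55.19408953, 1661.54380636]), array([[ 1.70341633e-01, -8.14225782e-04, -9.85403864e-01]]))
side (array([ 355.7131276 , -892.2855464 ,  869.97409496]), array([[ 0.1542247 ,  0.76052643, -0.63077118]]))
{'clock': 0.1, 'joint_positions': array([ 1.09740079e+00,  1.24414625e-01,  1.65153503e+00, -1.86699448e-05,
        1.36754040e+00, -8.25792029e-02]), 'qvel': array([-0.00115861,  0.00031848, -0.00080371,  0.00023956, -0.00188822,
       -0.00041993]), 'tau': array([ 3.05075137e-04, -4.18883264e+01, -3.61095965e+01,  7.77920452e-02,
        4.61129285e-02, -8.18771696e-05]), 'tool_pos': array([247.3610203 , 600.45102797, 213.52776481]), 'tcp_rot': array([-6.09889681e-01, -3.08130976e+00,  2.87344143e-03]), 'ft_force': array([-0.05827502,  0.43170674,  0.06497664]), 'ft_torque': array([-0.01776195, -0.00201478,  0.00297006]), 'grip_force': 0.0, 'finger_gap': 0.9976749873798902}
```

View pics/both.png

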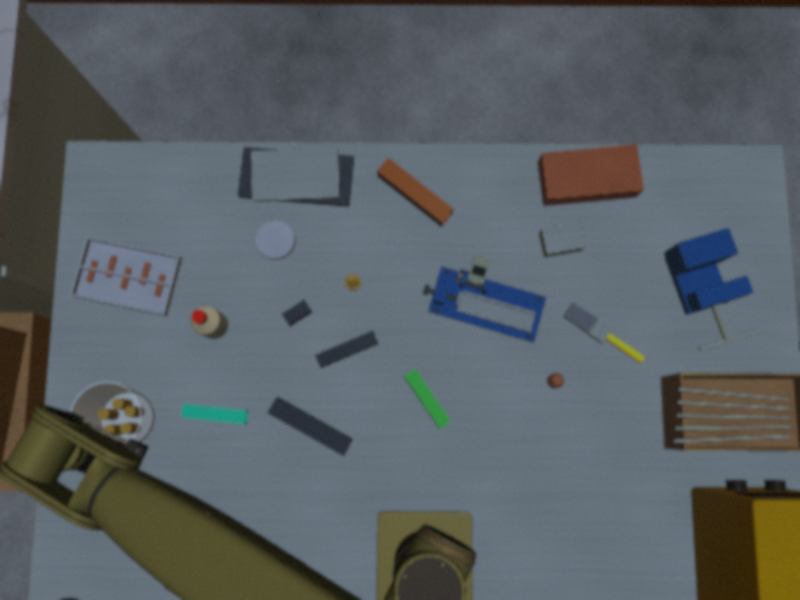

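View pics/side.png

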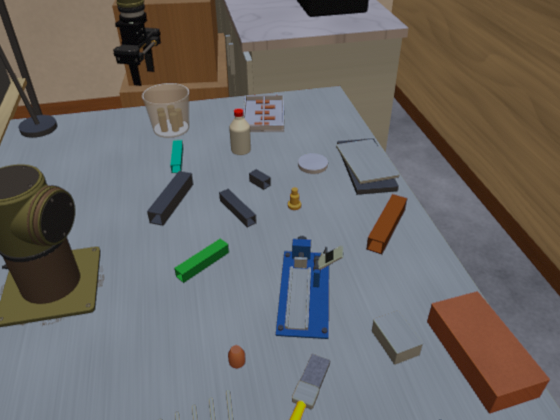

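Candidates for the tube (800x600 top picture): dark tube (347,349), larger dark tube (310,426), brown (415,192), green (427,399), turquoise (215,414), short offcut (297,312). By the description it is the smaller dark one, at (347,349). The fixture is at (487,303), with its stop at the left end (world +y) and the flap at the top (world +x).

```bash
python3 - <<'E'
from h import *
im=cv2.imread("pics/top.png"); info=manip.camera_info("top")
hsv=cv2.cvtColor(im,cv2.COLOR_BGR2HSV)
dark=((hsv[...,2]<75)&(hsv[...,1]<110)).astype(np.uint8)*255
n,l,s,c=cv2.connectedComponentsWithStats(dark)
for k in range(1,n):
    if s[k,4]>100 and 170<c[k][0]<260 and 200<c[k][1]<330:
        p=np.argwhere(l==k)[:,::-1].astype(np.float32)
        w=onz("top",p,25,info)[:,:2].astype(np.float32)
        print(c[k],s[k,4],cv2.minAreaRect(w))
blue=((hsv[...,0]>100)&(hsv[...,0]<125)&(hsv[...,1]>130)).astype(np.uint8)*255
blue[:,400:]=0; blue[:, :270]=0
p=np.argwhere(blue>0)[:,::-1].astype(np.float32)
w=onz("top",p,8,info)[:,:2].astype(np.float32)
r=cv2.minAreaRect(w);print(r,cv2.boxPoints(r))
print(manip.camera_info("wrist"))
x=im[170:300,190:390]; cv2.imwrite("pics/crop.png",cv2.resize(x,(800,520),interpolation=cv2.INTER_CUBIC))
E
```

```text
[207.74404762 218.9702381 ] 168 ((539.0161743164062, 285.4041748046875), (31.766870498657227, 55.637916564941406), 34.68080520629883)
[242.3974026  244.36623377] 385 ((457.6712646484375, 172.93150329589844), (29.167804718017578, 134.4673614501953), 23.35249137878418)
[216.87096774 297.74731183] 744 ((290.27252197265625, 250.46554565429688), (188.78567504882812, 38.72555923461914), 61.33829116821289)
((565.896484375, -143.56015014648438), (246.1064910888672, 108.17134857177734), 73.66410827636719) [[ 479.38333  -246.43307 ]
 [ 583.1878   -276.85822 ]
 [ 652.40967   -40.687225]
 [ 548.60516   -10.262085]]
{'camera_matrix': array([[325.1922621 ,   0.        , 283.38297419],
       [  0.        , 325.1922621 , 209.05756908],
       [  0.        ,   0.        ,   1.        ]]), 'rvec': array([-2.43714766, -1.63133835, -0.19755917]), 'tvec': array([-650.50221329,  -27.01492716,  388.94992402])}
```

View pics/crop.png

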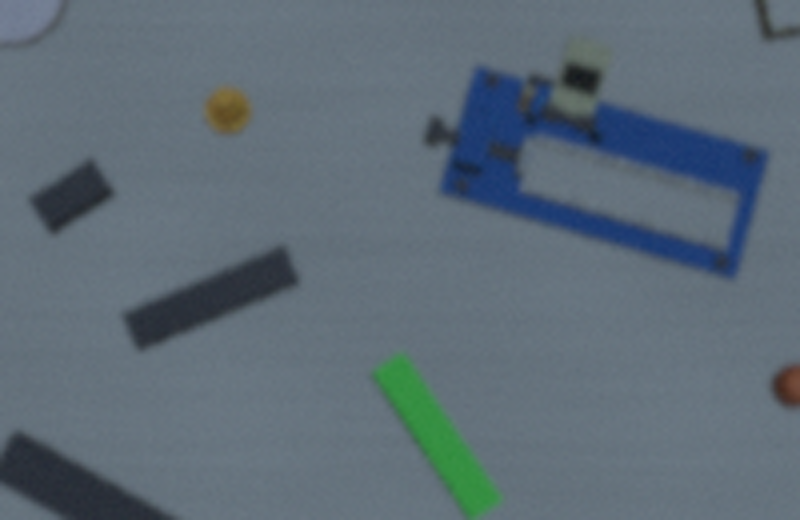

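```bash
cat >> h.py <<'E'
def plan(xyz,closedeg):
    """closedeg: world angle of tool y (mod 180)"""
    s=manip.read_state();R=cv2.Rodrigues(np.array(s["tcp_rot"]))[0];p=np.array(s["tool_pos"])
    sh=R.T@(np.array(xyz,float)-p)/300
    cur=np.degrees(np.arctan2(R[1,1],R[0,1]))
    d=(closedeg-cur+90)%180-90
    print("t",round(s["clock"],2),"tcp",p.round(1),"closeang",round(cur,1),"shift",sh.round(3),"turn(tool z)",round(-d/180,4),"alt",round((-d+(180 if d>0 else -180))/180,3),"q6",s["joint_positions"][5].round(2),"F",np.round(s["ft_force"],1),"gap",round(s["finger_gap"]*95,1),"tilt",R[:,2].round(3))
E
python3 -c "
from h import *
g=np.array([457.7,172.9])-30*np.array([-.396,.918])*1  # which end is far from stop: -y end
print(g); plan([g[0],g[1],150],23.35)
print(manip.camera_info('wrist')); i=manip.camera_info('wrist');print(ray('wrist',[[283.4,209]],i))"
```

```text
[469.58 145.36]
t 0.1 tcp [247.4 600.5 213.5] closeang 67.6 shift [-1.263 -1.12   0.214] turn(tool z) 0.2459 alt -0.754 q6 -0.08 F [-0.1  0.4  0.1] gap 94.8 tilt [-0.001 -0.002 -1.   ]
{'camera_matrix': array([[325.1922621 ,   0.        , 283.38297419],
       [  0.        , 325.1922621 , 209.05756908],
       [  0.        ,   0.        ,   1.        ]]), 'rvec': array([-2.43714766, -1.63133835, -0.19755917]), 'tvec': array([-650.50221329,  -27.01492716,  388.94992402])}
(array([186.01899497, 627.41130322, 383.29749449]), array([[ 0.22164054, -0.09256021, -0.97072554]]))
```

Call:
{"op": "arm_command", "data": {
  "targets": [
    [-1, -0.89, 0.1, 0.24],
    [-1, -0.89, 0.1, 0.24],
    [-1, -0.89, 0.1, 0.24],
    [-1, -0.89, 0.1, 0.24],
    [-1, -0.89, 0.1, 0.24],
    [-1, -0.89, 0.1, 0.24],
    [-1, -0.89, 0.1, 0.24],
    [-1, -0.89, 0.1, 0.24],
    [-1, -0.89, 0.1, 0.24],
    [-1, -0.89, 0.1, 0.24],
    [-1, -0.89, 0.1, 0.24]
  ],
  "jaw": 0.6
}}

```text
clock: 1.2
tool_pos: [422.9, 240.6, 184.6]
tcp_rot: [-1.7, -2.641, -0.0]
ft_force: [-0.0, 0.4, -0.5]
finger_gap: 0.799
grip_force: 0.0
```

```bash
python3 -c "
from h import *
plan([469.6,145.4,150],23.35)
im,i=snap('wrist','pics/w1.png')
import pickle;pickle.dump(i,open('w1.pkl','wb'))
hsv=cv2.cvtColor(im,cv2.COLOR_BGR2HSV)
dark=((hsv[...,2]<75)&(hsv[...,1]<110)).astype(np.uint8)*255
n,l,s,c=cv2.connectedComponentsWithStats(dark)
for k in range(1,n):
    if s[k,4]>300:
        p=np.argwhere(l==k)[:,::-1].astype(np.float32)
        w=onz('wrist',p,30,i)[:,:2].astype(np.float32)
        print(c[k],s[k],cv2.minAreaRect(w))
"
```

```text
t 1.2 tcp [422.9 240.6 184.6] closeang 24.4 shift [-0.353  0.011  0.115] turn(tool z) 0.0061 alt -0.994 q6 -0.02 F [-0.   0.4 -0.5] gap 75.9 tilt [-0.  0. -1.]
[186.55369128 144.21812081] [117  91 135 114 894] ((304.176025390625, 240.79727172851562), (191.12759399414062, 5.877960205078125), 61.50572967529297)
[384.0477327  195.62052506] [377 169  31  60 419] ((519.8195190429688, 286.95526123046875), (32.215232849121094, 64.66004943847656), 8.860960006713867)
[277.20885671 340.92893141] [    0   171   560   249 78178] ((478.72137451171875, 12.31121826171875), (1240.3236083984375, 561.7622680664062), 25.949281692504883)
[286.75483871 278.35806452] [144 275 280   6 310] ((462.33294677734375, 156.7689208984375), (328.0507507324219, 1.4514305591583252), 24.418487548828125)
```

View pics/w1.png

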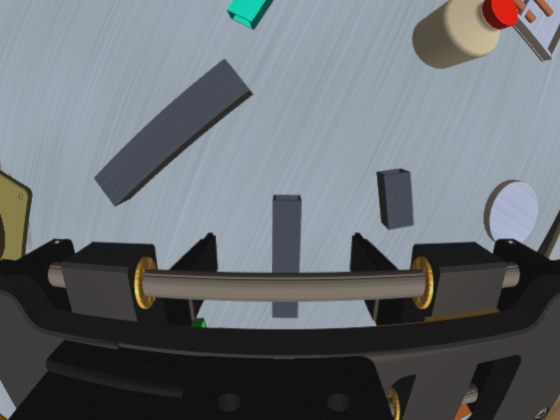

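The wrist picture shows the wanted tube between the fingers: columns 272–301, its ends near rows 200 and 318, and it is aligned with the gripper. The large dark tube is at (180,135) and the offcut at (395,198).

```bash
python3 -c "
from h import *
import pickle;i=pickle.load(open('w1.pkl','rb'))
im=cv2.imread('pics/w1.png')
for r in (215,250,312):
    g=im[r,255:320].astype(int).sum(1); m=np.where(g<260)[0]+255; print(r,m.min(),m.max(), onz('wrist',[[m.min()-.5,r],[m.max()+.5,r]],30,i)[:,:2].mean(0))
print(onz('wrist',[[287,195],[287,201],[286,318]],30,i))
print(onz('wrist',[[287,195],[287,201],[286,318]],0,i))
"
```

```text
215 273 299 [434.02856605 225.27982185]
250 273 298 [449.6099241 189.8910918]
312 273 296 [480.86388074 118.72710641]
[[426.21150555 244.84826952  30.        ]
 [428.81010618 239.16236664  30.        ]
 [485.92502013 111.8450018   30.        ]]
[[429.01747351 239.48584703   0.        ]
 [431.85642175 233.27404836   0.        ]
 [494.25396078  94.18095176   0.        ]]
```

```bash
python3 -c "
from h import *
plan([468.5,150.4,10],24.0)"
```

```text
t 1.25 tcp [422.8 240.9 184.6] closeang 24.5 shift [-0.338  0.014  0.582] turn(tool z) 0.0028 alt -0.997 q6 -0.02 F [-0.9 -0.6  0.6] gap 76.4 tilt [-0.  0. -1.]
```

Call:
{"op": "arm_command", "data": {
  "targets": [
    [-0.2, 0.014, 0.1, 0.003],
    [-0.338, 0.014, 0.2, 0.003],
    [-0.338, 0.014, 0.35, 0.003],
    [-0.338, 0.014, 0.45, 0.003],
    [-0.338, 0.014, 0.53, 0.003],
    [-0.338, 0.014, 0.57, 0.003],
    [-0.338, 0.014, 0.58, 0.003],
    [-0.338, 0.014, 0.58, 0.003]
  ]
}}

```text
clock: 2.05
tool_pos: [469.5, 150.2, 11.3]
tcp_rot: [1.711, 2.634, 0.001]
ft_force: [0.1, 0.1, 0.6]
finger_gap: 0.799
grip_force: 0.0
```

Call:
{"op": "arm_command", "data": {
  "targets": [
    [0, 0, 0, 0],
    [0, 0, 0, 0],
    [0, 0, 0, 0],
    [0, 0, 0, 0],
    [0, 0, 0, 0],
    [0, 0, 0, 0],
    [0, 0, 0, 0],
    [0, 0, 0, 0]
  ],
  "jaw": -1,
  "force": 40
}}

```text
clock: 2.85
tool_pos: [468.7, 149.0, 10.7]
tcp_rot: [-1.714, -2.632, 0.001]
ft_force: [-3.3, -0.7, 1.2]
finger_gap: 0.311
grip_force: 40.0
```

```bash
python3 -c "
from h import *
plan([468.5,150.4,10],24.0)"
```

```text
t 2.85 tcp [468.7 149.   10.7] closeang 23.9 shift [0.005 0.001 0.002] turn(tool z) -0.0007 alt 0.999 q6 -0.22 F [-3.3 -0.7  1.2] gap 29.5 tilt [-0.001 -0.    -1.   ]
```

Call:
{"op": "arm_command", "data": {
  "targets": [
    [0, 0, -0.05, 0],
    [0, 0, -0.15, 0],
    [0, 0, -0.3, 0],
    [0, 0, -0.45, 0],
    [0, 0, -0.5, 0],
    [0, 0, -0.5, 0]
  ]
}}

```text
clock: 3.45
tool_pos: [470.7, 149.6, 163.1]
tcp_rot: [1.712, 2.629, 0.006]
ft_force: [0.3, 0.4, -2.6]
finger_gap: 0.313
grip_force: 40.0
```

```bash
python3 -c "
from h import *
plan([534,-210,170],-16.34)"
```

```text
t 3.45 tcp [470.7 149.6 163.1] closeang 23.9 shift [-1.181 -0.292 -0.023] turn(tool z) 0.2234 alt -0.777 q6 -0.22 F [ 0.3  0.4 -2.6] gap 29.7 tilt [ 0.005  0.001 -1.   ]
```

Call:
{"op": "arm_command", "data": {
  "targets": [
    [-0.15, -0.036, -0.02, 0.04],
    [-0.3, -0.07, -0.02, 0.08],
    [-0.45, -0.11, -0.02, 0.12],
    [-0.6, -0.148, -0.02, 0.16],
    [-0.75, -0.185, -0.02, 0.2],
    [-0.9, -0.222, -0.02, 0.223],
    [-0.95, -0.235, -0.02, 0.223],
    [-0.99, -0.245, -0.02, 0.223],
    [-1, -0.247, -0.02, 0.223],
    [-1, -0.247, -0.02, 0.223],
    [-1, -0.247, -0.02, 0.223]
  ]
}}

```text
clock: 4.55
tool_pos: [522.5, -153.8, 166.2]
tcp_rot: [-2.511, -1.886, 0.0]
ft_force: [0.2, -0.1, -2.2]
finger_gap: 0.311
grip_force: 40.0
```

```bash
python3 -c "
from h import *
plan([534,-210,170],-16.34)
im,i=snap('wrist','pics/w2.png')
import pickle;pickle.dump(i,open('w2.pkl','wb'))
"
```

```text
t 4.55 tcp [ 522.5 -153.8  166.2] closeang -16.2 shift [-0.169  0.089 -0.013] turn(tool z) 0.0009 alt -0.999 q6 -0.1 F [ 0.2 -0.1 -2.2] gap 29.6 tilt [-0.001  0.001 -1.   ]
```

View pics/w2.png

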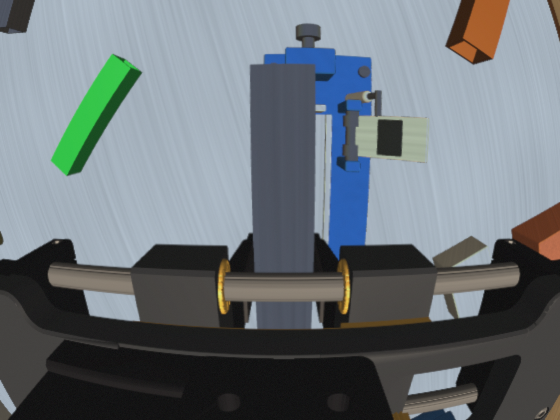

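The picture shows the held tube at columns 251–315 with its front end at row 65. Behind it are the stop block (286–334, rows 48–73), the plate corners (264,55) and (371,57), the plate's right edge down to (366,245), and the flap's free edge at column 427, rows 117–162.

```bash
python3 -c "
from h import *
import pickle;i=pickle.load(open('w2.pkl','rb'))
im=cv2.imread('pics/w2.png');hsv=cv2.cvtColor(im,cv2.COLOR_BGR2HSV)
b=(hsv[...,0]>100)&(hsv[...,0]<125)&(hsv[...,1]>130)
pts=[]
for r in list(range(62,88,4))+list(range(180,236,8)):
    c=np.where(b[r,320:385])[0].max()+320.5; pts.append([c,r])
w=onz('wrist',pts,8,i)[:,:2]
vx,vy,x0,y0=cv2.fitLine(w.astype(np.float32),cv2.DIST_HUBER,0,.1,.1).ravel(); 
if vy<0: vx,vy=-vx,-vy
ey=np.array([vx,vy]);ex=np.array([vy,-vx]);print('angle ey',np.degrees(np.arctan2(vy,vx)), 'resid',((w-[x0,y0])@ex).round(1))
C=[((264,55),8,(-43,135)),((371,57),8,(67,135)),((286,48),54,(-22,130)),((334,48),54,(22,130)),((334,73.5),54,(22,106)),((427,117),93,(92,70)),((427,162),93,(92,34))]
for uv,z,f in C:
    p=onz('wrist',[uv],z,i)[0,:2]; print(uv,p.round(1),'origin->',(p-f[0]*ex-f[1]*ey).round(1))
print('edge origin x comp', (np.array([x0,y0])-67*ex)@ex, ex,ey)
# tube
for r in (70,100,150,200):
    g=np.where((im[r,235:330].astype(int).sum(1)<290)&~b[r,235:330])[0]+235;print(r,g.min(),g.max())
"
```

```text
angle ey 73.74901 resid [ 0.2  0.1  0.   0.  -0.  -0.  -0.1  0.1 -0.5 -0.1  0.4 -0.1  0.5 -0. ]
(264, 55) [544.8  -8.2] origin-> [ 548.3 -149.8]
(371, 57) [649.8 -37.1] origin-> [ 547.6 -148. ]
(286, 48) [564.3 -18.7] origin-> [ 549.  -149.6]
(334, 48) [604.6 -29.2] origin-> [ 547.1 -147.8]
(334, 73.5) [597.8 -51.5] origin-> [ 547.  -147.1]
(427, 117) [ 654.6 -105.5] origin-> [ 546.7 -147. ]
(427, 162) [ 646.1 -140.5] origin-> [ 548.3 -147.4]
edge origin x comp 566.3876 [ 0.96004504 -0.27984563] [0.27984563 0.96004504]
70 251 314
100 251 314
150 252 313
200 253 313
```

```bash
python3 -c "
from h import *
import pickle;i=pickle.load(open('w2.pkl','rb'))
ey=np.array([.2798,.9600]);ex=np.array([.96,-.2798]);O=np.array([547.4,-148.2])
for uv in ([282.8,70],[282.8,150],[283.2,200],[282.8,65]):
    p=onz('wrist',[uv],185.5,i)[0,:2]-O;print(p@ex,p@ey)
s=manip.read_state();p=s['tool_pos'][:2]-O;print('tcp',p@ex,p@ey)
t=O-52*ey
plan([t[0],t[1],60],-16.25)
"
```

```text
-22.34437102553472 84.3819311161388
-22.311750384553065 47.022350127487364
-22.10731558616979 23.39092935086474
-22.346834779934703 86.78451120609525
tcp -22.282821942051324 -12.33913559002162
t 4.6 tcp [ 522.6 -153.8  166.4] closeang -16.2 shift [-0.132  0.074  0.355] turn(tool z) 0.0005 alt -1.0 q6 -0.1 F [ 0.2  0.3 -2.9] gap 29.4 tilt [-0.  0. -1.]
```

Call:
{"op": "arm_command", "data": {
  "targets": [
    [-0.08, 0.045, 0, 0],
    [-0.132, 0.074, 0, 0],
    [-0.132, 0.074, 0.05, 0],
    [-0.132, 0.074, 0.15, 0],
    [-0.132, 0.074, 0.25, 0],
    [-0.132, 0.074, 0.33, 0],
    [-0.132, 0.074, 0.355, 0],
    [-0.132, 0.074, 0.355, 0],
    [-0.132, 0.074, 0.355, 0]
  ]
}}

```text
clock: 5.5
tool_pos: [533.6, -199.4, 61.1]
tcp_rot: [2.512, 1.884, 0.001]
ft_force: [0.8, -0.2, -2.3]
finger_gap: 0.311
grip_force: 40.0
```

```bash
python3 -c "
from h import *
ey=np.array([.2798,.9600]);O=np.array([547.4,-148.2]);t=O-52*ey
plan([t[0],t[1],24],-16.25)
im,i=snap('wrist','pics/w3.png')
import pickle;pickle.dump(i,open('w3.pkl','wb'))
cv2.imwrite('pics/w3c.png',cv2.resize(im[30:250,160:450],None,fx=2.7,fy=2.7,interpolation=cv2.INTER_CUBIC))
"
```

```text
t 5.5 tcp [ 533.6 -199.4   61.1] closeang -16.3 shift [ 0.003 -0.004  0.124] turn(tool z) -0.0001 alt 1.0 q6 -0.17 F [ 0.8 -0.2 -2.3] gap 29.6 tilt [ 0.001 -0.    -1.   ]
```

View pics/w3c.png

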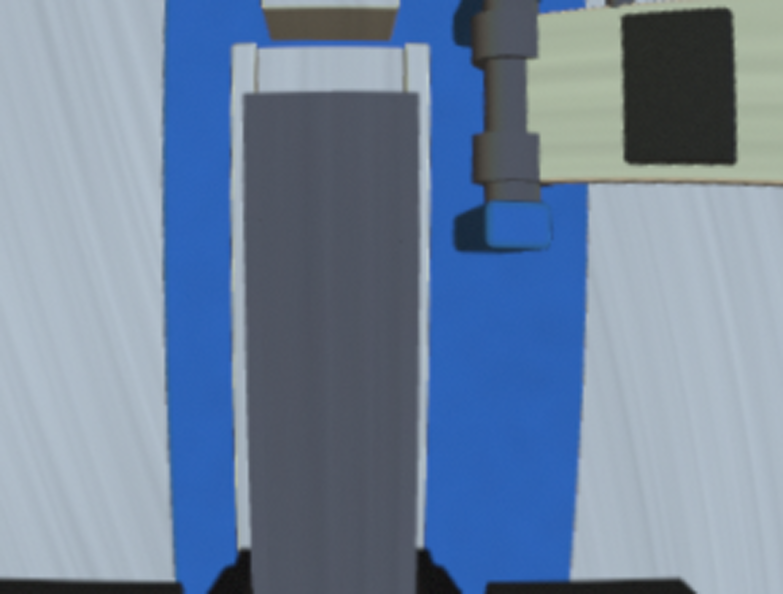

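The tube (crop columns 244–419) is centred between the rails' outer edges (231–429), and the pad is ahead at rows 0–40. It is ready to lower.

Call:
{"op": "arm_command", "data": {
  "targets": [
    [0, -0.002, 0.03, 0],
    [0, -0.002, 0.06, 0],
    [0, -0.002, 0.08, 0],
    [0, -0.002, 0.1, 0],
    [0, -0.002, 0.11, 0],
    [0, -0.002, 0.116, 0],
    [0, -0.002, 0.12, 0],
    [0, -0.002, 0.123, 0],
    [0, -0.002, 0.123, 0]
  ]
}}

```text
clock: 6.45
tool_pos: [532.4, -199.2, 23.4]
tcp_rot: [2.513, 1.885, 0.0]
ft_force: [-0.1, 0.9, -2.1]
finger_gap: 0.309
grip_force: 40.0
```

Call:
{"op": "arm_command", "data": {
  "targets": [
    [0, 0, 0.002, 0],
    [0, 0, 0.004, 0],
    [0, 0, 0.004, 0]
  ]
}}

```text
clock: 6.75
tool_pos: [532.5, -199.3, 22.7]
tcp_rot: [2.513, 1.884, 0.0]
ft_force: [-1.2, 0.4, 2.6]
finger_gap: 0.312
grip_force: 40.0
```

```bash
python3 -c "
from h import *
import pickle;i=pickle.load(open('w3.pkl','rb'))
ey=np.array([.2798,.9600]);ex=np.array([.96,-.2798]);O=np.array([547.4,-148.2])
f=lambda r,c,z:(lambda p:((p@ex).round(1),(p@ey).round(1)))(onz('wrist',[[160+c/2.7,30+r/2.7]],z,i)[0,:2]-O)
print('pad top',f(9,267,42),f(9,397,42),'pad bottom',f(40,275,12),f(40,390,12),'rail end(72)',f(44,330,18),'tube front',f(93,331,79.5))
s=manip.read_state();p=s['tool_pos'][:2]-O;print('tcp',p@ex,p@ey)
"
```

```text
pad top (np.float64(-12.7), np.float64(73.7)) (np.float64(15.3), np.float64(73.7)) pad bottom (np.float64(-12.8), np.float64(74.5)) (np.float64(15.7), np.float64(74.5)) rail end(72) (np.float64(0.8), np.float64(71.7)) tube front (np.float64(1.1), np.float64(46.6))
tcp 0.023076018262331494 -53.22240829474811
```

Call:
{"op": "arm_command", "data": {
  "targets": [
    [0.01, 0, -0.002, 0],
    [0.02, 0, -0.002, 0],
    [0.03, 0, -0.002, 0],
    [0.04, 0, -0.002, 0],
    [0.05, 0, -0.002, 0],
    [0.06, 0, -0.002, 0],
    [0.07, 0, -0.002, 0],
    [0.077, 0, -0.002, 0],
    [0.08, 0, -0.002, 0],
    [0.08, 0, -0.002, 0]
  ]
}}

```text
clock: 7.75
tool_pos: [539.1, -175.8, 22.7]
tcp_rot: [-2.513, -1.885, -0.001]
ft_force: [-0.1, 0.4, -0.0]
finger_gap: 0.314
grip_force: 40.0
```

Call:
{"op": "arm_command", "data": {
  "targets": [
    [0.002, 0, 0, 0],
    [0.004, 0, 0, 0],
    [0.004, 0, 0, 0]
  ]
}}

```text
clock: 8.05
tool_pos: [539.4, -175.0, 22.7]
tcp_rot: [2.514, 1.884, 0.0]
ft_force: [-0.1, 0.2, -0.1]
finger_gap: 0.314
grip_force: 40.0
```

Call:
{"op": "arm_command", "data": {
  "targets": [
    [0.002, 0, 0, 0],
    [0.003, 0, 0, 0],
    [0.003, 0, 0, 0]
  ]
}}

```text
clock: 8.35
tool_pos: [539.6, -174.1, 22.6]
tcp_rot: [2.513, 1.885, -0.0]
ft_force: [0.1, -0.8, -1.6]
finger_gap: 0.309
grip_force: 40.0
```

Call:
{"op": "arm_command", "data": {
  "targets": [
    [0.002, 0, 0, 0],
    [0.003, 0, 0, 0],
    [0.003, 0, 0, 0]
  ]
}}

```text
clock: 8.65
tool_pos: [539.9, -173.2, 22.7]
tcp_rot: [2.513, 1.885, 0.0]
ft_force: [-0.6, -0.7, -0.6]
finger_gap: 0.312
grip_force: 40.0
```

Call:
{"op": "arm_command", "data": {
  "targets": [
    [0.002, 0, 0, 0],
    [0.003, 0, 0, 0],
    [0.003, 0, 0, 0]
  ]
}}

```text
clock: 8.95
tool_pos: [540.0, -172.9, 22.7]
tcp_rot: [2.513, 1.885, -0.001]
ft_force: [-0.8, -3.8, -0.6]
finger_gap: 0.313
grip_force: 40.0
```

Call:
{"op": "arm_command", "data": {
  "targets": [
    [0.001, 0, 0, 0],
    [0.002, 0, 0, 0],
    [0.002, 0, 0, 0],
    [0.002, 0, 0, 0],
    [0.002, 0, 0, 0],
    [0.002, 0, 0, 0]
  ]
}}

```text
clock: 9.55
tool_pos: [540.0, -172.8, 22.7]
tcp_rot: [2.512, 1.884, -0.002]
ft_force: [-1.8, -4.9, -1.6]
finger_gap: 0.313
grip_force: 40.0
```

Call:
{"op": "arm_command", "data": {
  "targets": [
    [0.001, 0, 0, 0],
    [0.002, 0, 0, 0],
    [0.003, 0, 0, 0],
    [0.003, 0, 0, 0],
    [0.003, 0, 0, 0],
    [0.003, 0, 0, 0],
    [0.003, 0, 0, 0]
  ]
}}

```text
clock: 10.25
tool_pos: [540.0, -172.8, 22.9]
tcp_rot: [2.511, 1.884, -0.004]
ft_force: [-3.4, -8.5, -0.4]
finger_gap: 0.315
grip_force: 40.0
```

Call:
{"op": "arm_command", "data": {
  "targets": [
    [-0.002, 0, 0, 0],
    [-0.005, 0, 0, 0],
    [-0.005, 0, 0, 0]
  ]
}}

```text
clock: 10.55
tool_pos: [540.0, -172.8, 22.7]
tcp_rot: [2.513, 1.884, -0.001]
ft_force: [-1.8, -5.0, -0.4]
finger_gap: 0.311
grip_force: 40.0
```

Call:
{"op": "arm_command", "data": {
  "targets": [
    [0, 0, 0, 0],
    [0, 0, 0, 0],
    [0, 0, 0, 0],
    [0, 0, 0, 0],
    [0, 0, 0, 0],
    [0, 0, 0, 0]
  ],
  "jaw": 0.05
}}

```text
clock: 11.15
tool_pos: [540.2, -172.2, 22.7]
tcp_rot: [-2.513, -1.885, -0.0]
ft_force: [-0.5, 0.0, -0.7]
finger_gap: 0.524
grip_force: 0.0
```

Call:
{"op": "arm_command", "data": {
  "targets": [
    [0, 0, -0.05, 0],
    [0, 0, -0.15, 0],
    [0, 0, -0.3, 0],
    [0, 0, -0.45, 0],
    [0, 0, -0.55, 0],
    [0, 0, -0.55, 0],
    [0, 0, -0.55, 0]
  ]
}}

```text
clock: 11.85
tool_pos: [540.6, -172.6, 189.5]
tcp_rot: [2.511, 1.883, 0.002]
ft_force: [-0.2, 0.1, -1.0]
finger_gap: 0.529
grip_force: 0.0
```

```bash
python3 -c "
from h import *
ey=np.array([.2798,.9600]);ex=np.array([.96,-.2798]);O=np.array([547.2,-148.2])
t=O+120*ex+52*ey
plan([t[0],t[1],188],-16.25)
im,i=snap('wrist','pics/w4.png')
"
```

```text
t 11.85 tcp [ 540.6 -172.6  189.5] closeang -16.3 shift [0.258 0.398 0.006] turn(tool z) -0.0001 alt 1.0 q6 -0.12 F [-0.2  0.1 -1. ] gap 50.3 tilt [ 0.003 -0.001 -1.   ]
```

View pics/w4.png

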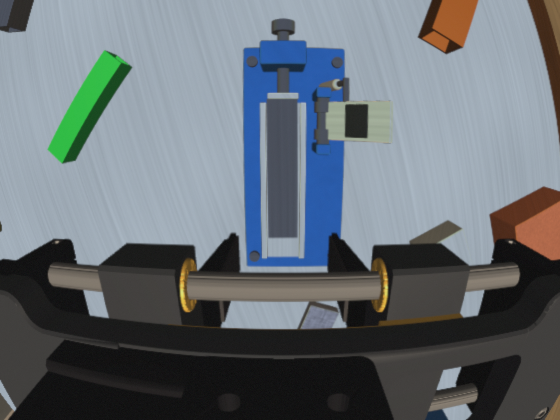

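The tube sits in the channel against the pad (columns 269–298, front at row 97). The flap is still open (327–392, rows 100–143), and the bench behind it is clear.

Call:
{"op": "arm_command", "data": {
  "targets": [
    [0.07, 0.12, 0, 0],
    [0.14, 0.22, 0, 0],
    [0.2, 0.32, 0, 0],
    [0.25, 0.38, 0, 0],
    [0.258, 0.415, 0, 0],
    [0.258, 0.415, 0, 0],
    [0.258, 0.415, 0.1, 0],
    [0.258, 0.415, 0.2, 0],
    [0.258, 0.415, 0.3, 0],
    [0.258, 0.415, 0.36, 0],
    [0.258, 0.415, 0.365, 0],
    [0.258, 0.415, 0.365, 0]
  ],
  "jaw": -1,
  "force": 20
}}

```text
clock: 13.1
tool_pos: [681.0, -133.4, 78.4]
tcp_rot: [-2.514, -1.884, 0.0]
ft_force: [-0.1, -0.4, -0.7]
finger_gap: 0.005
grip_force: 0.0
```

```bash
python3 -c "
from h import *
ey=np.array([.2798,.9600]);ex=np.array([.96,-.2798]);O=np.array([547.2,-148.2])
t=O+112*ex+52*ey
plan([t[0],t[1],80],-16.25)
p=manip.read_state()['tool_pos'][:2]-O;print(p@ex,p@ey)
"
```

```text
t 13.1 tcp [ 681.  -133.4   78.4] closeang -16.3 shift [ 0.001 -0.041 -0.005] turn(tool z) -0.0003 alt 1.0 q6 0.01 F [-0.1 -0.4 -0.7] gap 0.5 tilt [-0. -0. -1.]
124.27983716786386 51.67672483296381
```

Call:
{"op": "arm_command", "data": {
  "targets": [
    [0, -0.02, 0, 0],
    [0, -0.04, 0, 0],
    [0, -0.045, 0, 0],
    [0, -0.048, 0, 0],
    [0, -0.048, 0, 0]
  ]
}}

```text
clock: 13.6
tool_pos: [667.6, -128.9, 78.7]
tcp_rot: [2.513, 1.884, 0.001]
ft_force: [-0.6, 0.0, 0.1]
finger_gap: 0.003
grip_force: 0.0
```

Call:
{"op": "arm_command", "data": {
  "targets": [
    [0, -0.003, 0, 0],
    [0, -0.005, 0, 0],
    [0, -0.005, 0, 0]
  ]
}}

```text
clock: 13.9
tool_pos: [666.0, -128.5, 78.0]
tcp_rot: [-2.513, -1.885, 0.0]
ft_force: [-0.9, -0.1, -0.3]
finger_gap: 0.007
grip_force: 0.0
```

Call:
{"op": "arm_command", "data": {
  "targets": [
    [0, -0.003, 0, 0],
    [0, -0.005, 0, 0],
    [0, -0.005, 0, 0]
  ]
}}

```text
clock: 14.2
tool_pos: [664.5, -128.1, 78.1]
tcp_rot: [-2.513, -1.885, 0.0]
ft_force: [-0.7, -0.6, -0.2]
finger_gap: 0.005
grip_force: 0.0
```

Call:
{"op": "arm_command", "data": {
  "targets": [
    [0, -0.003, 0, 0],
    [0, -0.005, 0, 0],
    [0, -0.005, 0, 0]
  ]
}}

```text
clock: 14.5
tool_pos: [663.1, -127.7, 78.2]
tcp_rot: [-2.513, -1.885, 0.0]
ft_force: [0.3, 0.3, 0.1]
finger_gap: 0.004
grip_force: 0.0
```

Call:
{"op": "arm_command", "data": {
  "targets": [
    [0, -0.003, 0, 0],
    [0, -0.005, 0, 0],
    [0, -0.005, 0, 0]
  ]
}}

```text
clock: 14.8
tool_pos: [661.7, -127.2, 78.2]
tcp_rot: [-2.513, -1.885, 0.0]
ft_force: [-0.5, -0.1, 0.8]
finger_gap: 0.003
grip_force: 0.0
```

Call:
{"op": "arm_command", "data": {
  "targets": [
    [0, -0.003, 0, 0],
    [0, -0.005, 0, 0],
    [0, -0.005, 0, 0]
  ]
}}

```text
clock: 15.1
tool_pos: [660.2, -126.8, 78.2]
tcp_rot: [2.513, 1.885, -0.0]
ft_force: [0.1, 0.3, -0.3]
finger_gap: 0.006
grip_force: 0.0
```

Call:
{"op": "arm_command", "data": {
  "targets": [
    [0, -0.003, 0, 0],
    [0, -0.005, 0, 0],
    [0, -0.005, 0, 0]
  ]
}}

```text
clock: 15.4
tool_pos: [658.9, -126.4, 78.2]
tcp_rot: [2.513, 1.885, 0.0]
ft_force: [0.2, 0.3, -0.4]
finger_gap: 0.007
grip_force: 0.2
```

Call:
{"op": "arm_command", "data": {
  "targets": [
    [0, -0.003, 0, 0],
    [0, -0.005, 0, 0],
    [0, -0.005, 0, 0]
  ]
}}

```text
clock: 15.7
tool_pos: [658.4, -126.3, 78.6]
tcp_rot: [2.512, 1.883, 0.003]
ft_force: [4.1, -1.0, -1.5]
finger_gap: 0.005
grip_force: 2.4
```

Call:
{"op": "arm_command", "data": {
  "targets": [
    [0, -0.003, 0, 0],
    [0, -0.005, 0, 0],
    [0, -0.005, 0, 0]
  ]
}}

```text
clock: 16.0
tool_pos: [657.7, -126.1, 79.5]
tcp_rot: [2.511, 1.882, 0.004]
ft_force: [6.6, -0.5, -0.3]
finger_gap: 0.007
grip_force: 3.0
```

Call:
{"op": "arm_command", "data": {
  "targets": [
    [0, -0.007, -0.008, 0],
    [0, -0.014, -0.016, 0],
    [0, -0.021, -0.023, 0],
    [0, -0.029, -0.029, 0],
    [0, -0.029, -0.029, 0]
  ]
}}

```text
clock: 16.5
tool_pos: [649.1, -123.5, 88.5]
tcp_rot: [2.511, 1.883, 0.004]
ft_force: [5.7, -0.7, 2.0]
finger_gap: 0.007
grip_force: 2.9
```

Call:
{"op": "arm_command", "data": {
  "targets": [
    [0, -0.01, -0.008, 0],
    [0, -0.022, -0.016, 0],
    [0, -0.033, -0.023, 0],
    [0, -0.045, -0.029, 0],
    [0, -0.058, -0.035, 0],
    [0, -0.07, -0.04, 0],
    [0, -0.07, -0.04, 0]
  ]
}}

```text
clock: 17.2
tool_pos: [627.2, -117.2, 99.4]
tcp_rot: [2.513, 1.885, -0.0]
ft_force: [1.5, -0.6, 2.0]
finger_gap: 0.003
grip_force: 1.6
```

Call:
{"op": "arm_command", "data": {
  "targets": [
    [0, -0.013, -0.004, 0],
    [0, -0.026, -0.008, 0],
    [0, -0.039, -0.011, 0],
    [0, -0.053, -0.013, 0],
    [0, -0.067, -0.014, 0],
    [0, -0.08, -0.014, 0],
    [0, -0.093, -0.014, 0],
    [0, -0.105, -0.013, 0],
    [0, -0.117, -0.013, 0],
    [0, -0.128, -0.012, 0],
    [0, -0.128, -0.012, 0]
  ]
}}

```text
clock: 18.3
tool_pos: [590.1, -106.4, 102.4]
tcp_rot: [-2.513, -1.885, 0.0]
ft_force: [0.5, -0.8, 0.2]
finger_gap: 0.007
grip_force: 0.0
```

```bash
python3 -c "
from h import *
im,i=snap('side','pics/s2.png')
ey=np.array([.2798,.9600]);ex=np.array([.96,-.2798]);O=np.array([547.2,-148.2])
s=manip.read_state();p=s['tool_pos'][:2]-O;print(p@ex,p@ey,s['tool_pos'][2],s['ft_force'])
cv2.imwrite('pics/s2c.png',cv2.resize(im[200:350,240:400],None,fx=3.7,fy=3.7,interpolation=cv2.INTER_CUBIC))
"
```

```text
29.783220188851566 52.17250208145225 102.45118000388145 [-0.1886442   0.09255556 -0.606792  ]
```

View pics/s2c.png

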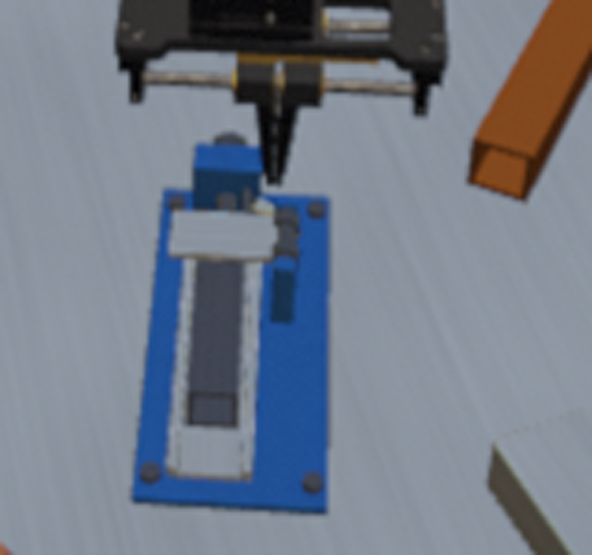

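The flap is down across the tube (crop 170–275, rows 212–258), and the tube lies in the channel up against the stop. I'll retreat upwards, then hand in.

Call:
{"op": "arm_command", "data": {
  "targets": [
    [0, 0, -0.08, 0],
    [0, 0, -0.2, 0],
    [0, 0, -0.3, 0],
    [0, 0, -0.3, 0],
    [0, 0, -0.3, 0],
    [0, 0, -0.3, 0]
  ]
}}

```text
clock: 18.95
tool_pos: [589.8, -106.3, 190.8]
tcp_rot: [-2.512, -1.884, 0.002]
ft_force: [-0.2, -0.7, -0.5]
finger_gap: 0.005
grip_force: 0.0
```

```bash
python3 -c "
from h import *
print(manip.read_state()['ft_force']);print(manip.finish_job())"
```

```text
[-0.15594727 -0.74508248 -0.50433252]
the job is handed in; nothing more can be done
None
```

I set the 140 mm dark tube in the channel, pressed it on the stop pad with about 9 N, and tipped the flap past its snap point so it sprang down onto the tube; the job was handed in at about 19 s, and no verdict was returned.

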